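# Clamp the stuck spotting-fluid vial at the laundry counter

### The job

The cap of the tall vial is stuck and I want to unscrew it with both hands. Take the tall vial out of the rack, stand it fully down and upright in the clamp's round socket and let go of it, then pump the clamp's trigger, stroke by stroke, until the jaw's sprung pad grips the vial about halfway into its spring, firm but not crushing the glass. Move the jaw only by the trigger, leave the other things alone, and finish while still holding the trigger squeezed.

Things in the scene. Friction and masses are not known exactly. Their poses are not given: they have to be found in the camera images.
- vial: the TALL amber glass vial with a paper band and a black screw cap, 24 mm in diameter all the way up, 110 mm tall overall, the cap being the top 28 mm; about 60 g. Origin at the centre of its underside, z up along it. It starts standing 38 mm deep in one of the rack's three holes, its cap's top 122 mm above the counter.
- short_a: a SHORT vial of the same make, 24 mm in diameter and 76 mm tall (top 88 mm above the counter), in another hole of the rack. Origin at the centre of its underside. Leave it alone.
- short_b: a second short vial, the same as short_a, in the remaining hole of the rack. Leave it alone.
- rack: white plastic rack block fixed to the counter, 60 mm (its x) by 190 mm (its y) by 50 mm tall, with a row of three blind holes along its y at y = -60, 0 and 60 mm, each 27 mm wide and 38 mm deep (hole floors 12 mm above the counter). Origin at the centre of its underside. Which vial is in which hole changes.
- clamp: one-hand ratchet bar clamp bolted to the counter. Origin on the counter under the trigger's pivot; +x is the way the jaw travels, towards the socket; z up. Dark base plate from x = -95 to 205 mm, 90 mm wide, 8 mm thick; black head up to z = 122 mm (x from -50 to 26 mm, 42 mm wide). Ratchet teeth and a brake keep the jaw from going back.
- grip_top (a point): centre of the top of the clamp's fixed black pistol grip, which stands behind the trigger: 18 mm thick along the clamp's x (x from -44 to -26 mm), 26 mm wide, top 203 mm above the counter.
- stop (a point): centre of the face of the fixed aluminium stop plate that the vial is pressed against, just beyond the socket: clamp x = 178 mm, 40 mm wide, 14 mm thick, top 86 mm above the counter.
- socket (a point): centre of the socket's floor, 12 mm above the counter: where the centre of the vial's underside belongs. A round hole 27 mm wide, 24 mm deep, with a 2 mm chamfer, in an aluminium block 60 x 60 mm whose top is 36 mm above the counter. Its axes are the clamp's. Once clamped, the vial stands about 1 mm off-centre against the stop.
- pad_face (a point): centre of the front face of the jaw's black rubber pad (28 mm wide, 24 mm tall, 60 mm above the counter). Its axes are the clamp's. The jaw's plate behind it is 30 mm wide, its top 84 mm above the counter.
- trigger_roll (a point): centre of the steel roll at the trigger's top: 14 mm thick, 24 mm long across the clamp, 80 mm above the pivot (pivot 110 mm above the counter over the clamp's origin). At rest it is 16 mm in front of the pivot; squeezed, it moves along the clamp's -x, towards the grip, to 16 mm behind it. Roll front to grip back: 67 mm at rest, 35 mm squeezed.
- trigger (a joint): trigger angle: 0 at rest (spring return), 0.40 rad fully squeezed, a hard stop. Push the roll towards the grip, or squeeze roll and grip together. Takes about 8 N at the roll, 3 N more per 8 N of pad force. The first 0.1 to 0.2 rad of a stroke is free play while the pawl finds its tooth. Let back fully, it takes the next tooth; the jaw stays.
- bar (a joint): how far the toothed bar with the jaw has been pumped forward, m: 0 to 0.075, starts between 0 and 0.02 (pad 41 to 21 mm from the vial in its socket). A full stroke, from rest to nearly 0.40 and back, advances it one tooth, 8 mm (the first may give less), about 0.28 mm per 0.01 rad after the free play. A brake keeps it where it is left.
- pad (a joint): how far the jaw's pad is pushed back into its spring, m: 0 when free, grows once the pad presses the vial, 0.016 at the bottom, where it turns rigid. The spring gives 2.7 N at first touch and 0.9 N per mm more (about 10 N at 8 mm, 17 N at the bottom).
- detergent: white detergent bottle, 84 mm in diameter and 200 mm tall, standing on the counter beyond the work. Origin at the centre of its underside. Leave it alone.
- terminal: black card payment terminal, 170 x 80 x 28 mm (about 31 mm over the keys), lying on the counter beyond the clamp. Origin at the centre of its underside. Leave it alone.
Not all that is in view belongs to the job. What is shaped like the vial but purple or red is not meant.

How it is judged:
On the way, in this order (a step that is already met when the one before it is completed fails the run):
1. the tall vial stands in the clamp's socket, let go, before the pad touches it (horizontal distance between vial and socket below 0.005 m and z of vial in the frame of socket below 0.005 m and angle between vial's own z axis and vertical below 0.12 rad and contact force between each of the fingers, the arm, pad and vial below 0.1 N), for 0.2 s.
2. the jaw's pad has been pumped up to the vial and touches it (horizontal distance between vial and socket below 0.005 m and z of vial in the frame of socket below 0.005 m and angle between vial's own z axis and vertical below 0.12 rad and contact force between pad and vial above 1 N), for 0.1 s.
At the end, for the whole second after the job is handed in: The tall vial stands in the clamp's socket (underside within 5 mm of the socket's centre sideways and of its floor, tilted less than 0.12 rad), not touched by the robot; the pad presses it with 4 to 22 N; and the fingers still hold the trigger squeezed (more than 0.03 rad, with more than 1 N) (horizontal distance between vial and socket below 0.005 m and z of vial in the frame of socket below 0.005 m and angle between vial's own z axis and vertical below 0.12 rad and contact force between each of the fingers, the arm and vial below 0.1 N and contact force between pad and vial between 4 and 22 N and value of joint trigger above 0.03 rad and contact force between the fingers and trigger above 1 N); the arm keeps its last pose, push and grip.
It fails at once if the vial is crushed: the pad presses it with more than 22 N (contact force between pad and vial above 22 N).
It fails at once if the robot pushes the jaw or bar directly (more than 3 N) (contact force between any of the fingers, the arm and bar above 3 N).
It fails at once if a short vial, the bottle or the card terminal is disturbed (moved more than 20 mm) (distance of any of short_a, short_b, detergent, terminal from where it was at the start of the episode above 0.02 m).
It also fails if it takes over 72 s, if anything falls off the work surface, if the arm or the gripper's body presses on something with over 40 N, if the wrist force passes 120 N, or if a joint passes its speed limit or range.

### The arm

A 6-joint arm with a two-finger parallel gripper is mounted at the origin on the work surface. World frame = base frame: x ahead of the robot, y to its left, z up, the work surface at z = 0. Lengths are in m, angles in rad, forces in N, time in s.
With the tool pointing down it reaches from about 0.4 to 0.825 m from the base axis. Payload 7 kg.
Tool frame: the origin (TCP) lies at the very end of the fingers, on their centre line; the grasp point (between the pads) lies 19 mm behind it; z points along the fingers, x is the direction in which the jaws open and shut, and the axes are right-handed (so a half turn about z gives the same grasp; the last joint's range is limited). The gripper opens to 88 mm and grips with 3 to 60 N. Pads are 19 mm wide; open, the fingers measure 130 mm over their backs; the gripper's body (78 mm by 193 mm) begins 47 mm behind the grasp point.
Start: joints at [-0.972, 0.359, 0.012, 0, -1.224, -0.288], TCP at [0.206, -0.643, 0.227] pointing down, gripper open.
Joint ranges: [-3.07, 3.07], [-1.43, 2.12], [-1.02, 1.25], [-3.03, 1.67], [-3.05, -0], [-3.03, 3.03]. Speed limits (rad/s): [2.39, 2.39, 3.01, 3.14, 3.14, 3.14].

### API

Orientations are given as [roll, pitch, yaw] about the fixed x, y, z axes, in that order (R = Rz(yaw) Ry(pitch) Rx(roll)).
In Python, from station import telemetry, grab_frame, arm, regions_of, pinpoint gives the robot as it stands. The module is installed in compiled form; this text tells all that it offers.
- The arm moves only by the shell command python3 -m inch 'ROWS' [FORCE]. ROWS is text: rows parted by semicolons, each of 7 numbers parted by spaces: the opening, from 0 (shut) to 1 (fully open), then the shift along the world's x, y, z in cm, then the turn, a rotation vector about the world's x, y, z in degrees. A call has 1 to 12 rows; each row is the pose to reach, as a shift and turn from the pose measured when the call began; what a row does not reach only later rows make up. A row lasts 1/8 s, in which the tool goes at most 62.5 mm and 10.7 degrees, less where a joint would pass 70% of its speed; a pose out of reach is approached as far as the arm can. A call with a gripper value outside its range is refused whole. The fingers move at their own pace and stop on an object; FORCE is the grip in N (left out, the last holds). Time passes only in rows, so rows that repeat a pose let the fingers close. It gives the time, the measured TCP pose, the force and the opening at its end, in the units of the state.
- telemetry.get_state(): the state, without advancing time (a new reading comes with each control period).
- grab_frame(name): name is "scene" or "top" or "wrist"; returns a dict with "pixels" (400x640x3 uint8, red, green, blue), "fx", "fy", "cx", "cy" (pixels), "R" (3x3) and "t" (3): a world point X has camera coordinates R X + t. Camera axes: x right, y down, z forward; pixel columns grow to the right and rows downward; lengths in m; the calibration is good to about 2 mm. The wrist camera is an equidistant fisheye: a pixel r from the principal point sees the ray r / f radians off the axis. A picture is of the moment at which its call begins. There is no depth.
- arm.job_done(): hands the job in, once; it reports no verdict.
Trained networks look in the newest picture that a camera, given by its name, has taken for a name from the list of things; names that differ only in an ending like _2 or _b are one class to them, and where a whole thing is asked for, a point or a joint stands for the part that bears it (a point fixed in the world has none). Each returns a list of dicts, best first, with "p" (0 to 1); they miss things now and then, are a little off and sometimes report something else, mostly with a low value. They report only what shows in the picture. A call takes as long as a camera call. They do not tell look-alikes from the thing itself.
- regions_of(camera, name): "pixels" (400x640 bool, what is visible of it) and "bbox" ([left, top, right, bottom] in pixels, round what is visible of it).
- pinpoint(camera, name): "location" ([column, row] in pixels: a listed point, or the origin of a listed thing).
The state is a dict: "t": time; "q": joint angles; "qd": joint speeds; "joint_efforts": joint torques, N m; "eef_pos": TCP position; "ee_rot": TCP orientation; "force": force on the tool from outside, world axes, zero at the start; "moment": the same for the moment, N m; "width": finger opening in m.
Only numpy, scipy, OpenCV 4.12 (cv2) and the standard library are available. Lean on these libraries where they do the work, as an engineer would, in place of code of your own. Each camera call takes 0.05 s, during which the arm holds its last target. There are 200 camera calls.

## Working session

There is one attempt and no reset: what is moved stays moved. The work goes in short steps, Python scripts to look and compute and a shell command to move; the robot and the scene stay as the last step left them, time stands still between calls to the robot, and variables do not carry over. Pictures are saved under pics/ and viewed, about 8 in all and at most 12, crops included, and the job is handed in when it is done.

```bash
mkdir -p pics
cat > h.py <<'E'
import numpy as np, cv2
from station import telemetry, grab_frame, arm, regions_of, pinpoint
def ray(f,px):
    u=(px[0]-f['cx'])/f['fx']; v=(px[1]-f['cy'])/f['fy']
    R=np.array(f['R']);t=np.array(f['t'])
    if f.get('name')=='wrist':
        r=np.hypot(u,v); d=np.array([np.sin(r)*u/max(r,1e-9),np.sin(r)*v/max(r,1e-9),np.cos(r)])
    else: d=np.array([u,v,1.])
    d=R.T@d; return -R.T@t, d/np.linalg.norm(d)
def tri(rays):
    A=np.zeros((3,3));b=np.zeros(3)
    for c,d in rays:
        P=np.eye(3)-np.outer(d,d);A+=P;b+=P@c
    x=np.linalg.solve(A,b); return x,[np.linalg.norm((np.eye(3)-np.outer(d,d))@(x-c)) for c,d in rays]
def atz(r,z): c,d=r; return c+d*(z-c[2])/d[2]
def grab(n): f=grab_frame(n); f['name']=n; return f
def proj(f,X):
    p=np.array(f['R'])@X+np.array(f['t'])
    if f['name']=='wrist':
        r=np.arctan2(np.hypot(p[0],p[1]),p[2]);k=r/np.hypot(p[0],p[1]); return f['cx']+f['fx']*k*p[0],f['cy']+f['fy']*k*p[1]
    return f['cx']+f['fx']*p[0]/p[2],f['cy']+f['fy']*p[1]/p[2]
def save(f,n): cv2.imwrite(f'pics/{n}.png',cv2.cvtColor(f['pixels'],cv2.COLOR_RGB2BGR))
E
python3 - <<'E'
from h import *
np.set_printoptions(precision=4,suppress=True)
F={n:grab(n) for n in('scene','top','wrist')}
im=np.vstack([F[n]['pixels'] for n in('scene','top')])
for n in F: save(F[n],n+'0')
im=cv2.resize(im,(480,600),interpolation=cv2.INTER_AREA)
cv2.imwrite('pics/both.png',im[:,:,::-1])
H=dict(vial=.012,short_a=.012,rack=0,clamp=0,grip_top=.203,stop=.06,socket=.012,pad_face=.06,trigger_roll=.19,detergent=0,terminal=0)
for k in H:
    rs=[]
    for n in('scene','top','wrist'):
        for r in pinpoint(n,k)[:3]:
            print(k,n,round(r['p'],2),np.round(r['location']),atz(ray(F[n],r['location']),H[k]))
print(telemetry.get_state())
E
```

```text
vial scene 0.74 [404. 214.] [0.5527 0.2602 0.012 ]
vial scene 0.62 [452. 223.] [0.5766 0.3821 0.012 ]
vial scene 0.54 [437. 204.] [0.5124 0.3523 0.012 ]
vial top 0.67 [253. 235.] [0.5523 0.2649 0.012 ]
vial top 0.66 [213. 230.] [0.5673 0.3818 0.012 ]
vial top 0.62 [232. 264.] [0.4691 0.324  0.012 ]
vial wrist 0.68 [608. 370.] [0.4619 0.2975 0.012 ]
vial wrist 0.5 [608. 375.] [0.4814 0.3225 0.012 ]
vial wrist 0.49 [594. 394.] [0.5567 0.3307 0.012 ]
short_a scene 0.64 [366. 222.] [0.5849 0.1614 0.012 ]
short_a scene 0.36 [177. 167.] [ 0.4102 -0.3807  0.012 ]
short_a top 0.53 [289. 219.] [0.598  0.1576 0.012 ]
short_a top 0.52 [272. 231.] [0.565  0.2073 0.012 ]
rack scene 0.58 [386. 221.] [ 0.5699  0.2161 -0.    ]
rack wrist 0.83 [570. 399.] [ 0.5774  0.2154 -0.    ]
clamp scene 0.7 [211. 217.] [ 0.5807 -0.2415 -0.    ]
clamp top 0.58 [421. 221.] [ 0.5897 -0.2392  0.    ]
grip_top scene 0.83 [179. 168.] [ 0.6134 -0.262   0.203 ]
grip_top scene 0.59 [383. 217.] [0.7299 0.1748 0.203 ]
grip_top top 0.83 [453. 207.] [ 0.5969 -0.2737  0.203 ]
stop scene 0.62 [276. 191.] [ 0.5363 -0.0711  0.0
[... 763 characters left out ...]
9. 161.] [0.7808 0.1294 0.    ]
detergent top 0.64 [274. 228.] [0.5731 0.2037 0.    ]
detergent top 0.4 [389. 230.] [ 0.5647 -0.1401  0.    ]
terminal scene 0.74 [217. 282.] [ 0.7725 -0.1803  0.    ]
terminal top 0.84 [396. 165.] [ 0.7662 -0.1707  0.    ]
{'t': 1.8, 'q': array([-0.9719,  0.3586,  0.0119, -0.    , -1.2241, -0.2881]), 'qd': array([-0.0026, -0.0005,  0.0015,  0.0017,  0.0011, -0.0002]), 'joint_efforts': array([ -0.0009, -58.2375,  29.3299,   7.0026,   0.0123,   0.    ]), 'eef_pos': array([ 0.2064, -0.6426,  0.2266]), 'ee_rot': array([ 3.1416, -0.    ,  1.8816]), 'force': array([ 0.1073, -0.4686,  0.7961]), 'moment': array([0.0214, 0.059 , 0.0358]), 'width': 0.08753837449192729}
```

View pics/scene0.png

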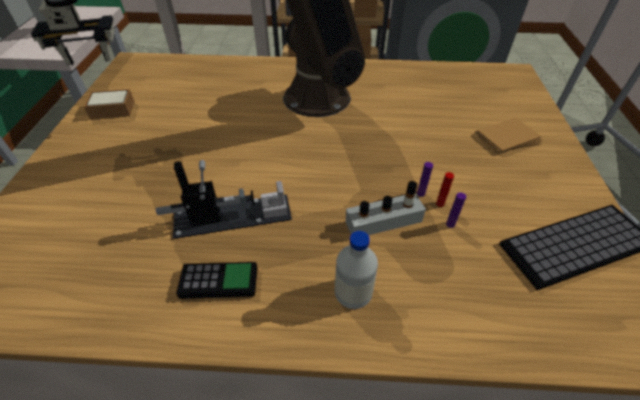

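View pics/top0.png

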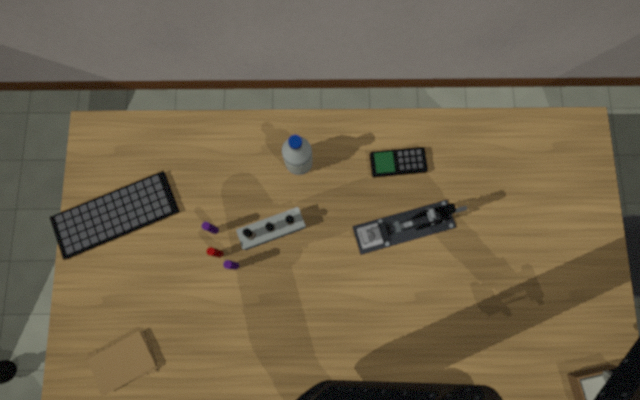

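Scene picture: the rack is at about (385,215) with the tall vial at its right end (404,214). The purple and red look-alikes stand to the right of the rack. The clamp is at (210,215), with its socket at (276,206). In the top view the tall vial is at (253,235) and the socket at (371,234). I'll move over the socket first and look from there.

```bash
python3 -m inch '1 3 5 3 0 0 10; 1 6 10 6 0 0 20; 1 9 15 9 0 0 30; 1 12 20 10 0 0 40; 1 15 26 10 0 0 50; 1 18 32 10 0 0 60; 1 21 38 10 0 0 70; 1 24 44 10 0 0 80; 1 27 50 10 0 0 85; 1 30 56 10 0 0 85; 1 31 56 10 0 0 85; 1 31 56 10 0 0 85'
cat > look.py <<'E'
import sys
from h import *
np.set_printoptions(precision=4,suppress=True)
H=dict(vial=.012,short_a=.012,rack=0,clamp=0,grip_top=.203,stop=.06,socket=.012,pad_face=.06,trigger_roll=.19)
f=grab('wrist'); save(f,sys.argv[1])
for k in sys.argv[2:]:
    for r in pinpoint('wrist',k)[:3]:
        c,d=ray(f,r['location'])
        print(k,round(r['p'],2),np.round(r['location']),atz((c,d),H[k]),'c',c,'d',d)
s=telemetry.get_state(); print(s['t'],s['q'],s['eef_pos'],s['ee_rot'])
E
python3 look.py w1 socket stop grip_top trigger_roll pad_face clamp vial
```

```text
t: 3.3
eef_pos: [0.5176, -0.0805, 0.3261]
ee_rot: [3.141, -0.001, -2.915]
force: [-0.4, 0.2, -0.3]
width: 0.0877
socket 0.58 [304. 163.] [ 0.5432 -0.0778  0.012 ] c [ 0.5327 -0.1461  0.4834] d [ 0.022   0.1432 -0.9895]
socket 0.48 [247. 287.] [0.5977 0.1602 0.012 ] c [ 0.5327 -0.1461  0.4834] d [ 0.1148  0.5412 -0.833 ]
stop 0.71 [302. 177.] [ 0.5413 -0.0647  0.06  ] c [ 0.5327 -0.1461  0.4834] d [ 0.0199  0.1887 -0.9818]
trigger_roll 0.88 [285.  33.] [ 0.585  -0.2222  0.19  ] c [ 0.5327 -0.1461  0.4834] d [ 0.17   -0.2474 -0.9539]
pad_face 0.52 [300. 132.] [ 0.5578 -0.1244  0.06  ] c [ 0.5327 -0.1461  0.4834] d [ 0.0591  0.0509 -0.997 ]
clamp 0.61 [300.  59.] [ 0.587  -0.2336  0.    ] c [ 0.5327 -0.1461  0.4834] d [ 0.1098 -0.1771 -0.9781]
clamp 0.19 [300. 133.] [ 0.5601 -0.121   0.    ] c [ 0.5327 -0.1461  0.4834] d [ 0.0566  0.0517 -0.9971]
vial 0.67 [284.  34.] [ 0.6188 -0.2661  0.012 ] c [ 0.5327 -0.1461  0.4834] d [ 0.1743 -0.243  -0.9542]
vial 0.38 [303. 174.] [ 0.5419 -0.0597  0.012 ] c [ 0.5327 -0.1461  0.4834] d [ 0.0192  0.1801 -0.9835]
3.7 [ 0.2155  0.0537 -0.152   0.     -1.3647  0.0068] [ 0.516  -0.0834  0.3268] [-3.1416  0.0004 -2.9193]
```

View pics/w1.png

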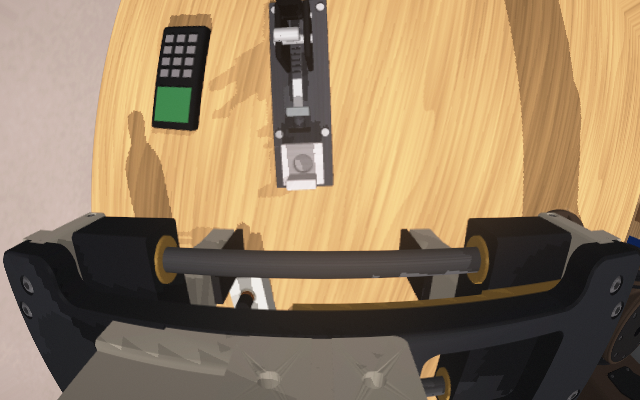

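The picture shows the clamp running up column ~300, with the socket at (304,163), the jaw at (300,115) and the trigger roll at (287,34). Next I'll work out the clamp's yaw from the plate edges and look at the vial.

```bash
python3 - <<'E'
from h import *
import pickle
f=grab('wrist'); pickle.dump(f,open('w1.pkl','wb'))
for a,b in(((326,0),(333,186)),((270,3),(276,187)),((276,187),(333,186))):
    p,q=[atz(ray(f,x),.008) for x in(a,b)]; print(p,q,np.degrees(np.arctan2(*(q-p)[1::-1])))
g=cv2.resize(f['pixels'][125:200,260:345],None,fx=8,fy=8,interpolation=cv2.INTER_CUBIC)
cv2.imwrite('pics/sock.png',g[:,:,::-1])
E
python3 -m inch '1 0.5 5 0 0 0 0; 1 1 10 0 0 0 0; 1 1.5 15 0 0 0 0; 1 2 20 0 0 0 5; 1 2.5 25 0 0 0 7; 1 3 30 0 0 0 7; 1 3 36 0 0 0 7; 1 3 40 0 0 0 7; 1 3 40 0 0 0 7'
python3 look.py w2 vial short_a rack
```

```text
[ 0.56695313 -0.34167567  0.008     ] [ 0.49052273 -0.05388366  0.008     ] 104.87301197087123
[ 0.65168833 -0.32007378  0.008     ] [ 0.57814275 -0.03256193  0.008     ] 104.348589918902
[ 0.57814275 -0.03256193  0.008     ] [ 0.49052273 -0.05388366  0.008     ] -166.32329015063203
t: 4.88
eef_pos: [0.5458, 0.319, 0.3256]
ee_rot: [-3.141, -0.001, -2.795]
force: [0.3, -1.2, 0.9]
width: 0.0872
vial 0.74 [293. 193.] [0.5713 0.3758 0.012 ] c [0.5687 0.2558 0.483 ] d [ 0.0054  0.2469 -0.969 ]
vial 0.67 [337. 198.] [0.5042 0.3604 0.012 ] c [0.5687 0.2558 0.483 ] d [-0.1325  0.2148 -0.9676]
vial 0.63 [366. 183.] [0.4708 0.3214 0.012 ] c [0.5687 0.2558 0.483 ] d [-0.2017  0.135  -0.9701]
short_a 0.71 [332.  94.] [0.5675 0.2119 0.012 ] c [0.5687 0.2558 0.483 ] d [-0.0025 -0.0929 -0.9957]
short_a 0.61 [326.  55.] [0.5969 0.1576 0.012 ] c [0.5687 0.2558 0.483 ] d [ 0.0584 -0.2038 -0.9773]
rack 0.59 [331.  91.] [0.5697 0.206  0.    ] c [0.5687 0.2558 0.483 ] d [ 0.002  -0.1025 -0.9947]
5.075 [ 0.8332  0.2414  0.0725  0.0003 -1.4013 -0.4895] [0.5463 0.3158 0.3271] [-3.1416  0.0007 -2.7978]
```

View pics/sock.png

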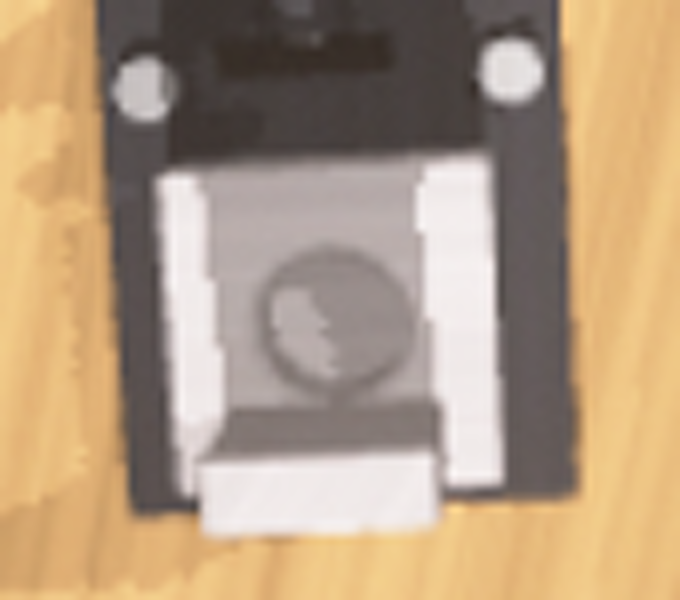

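View pics/w2.png

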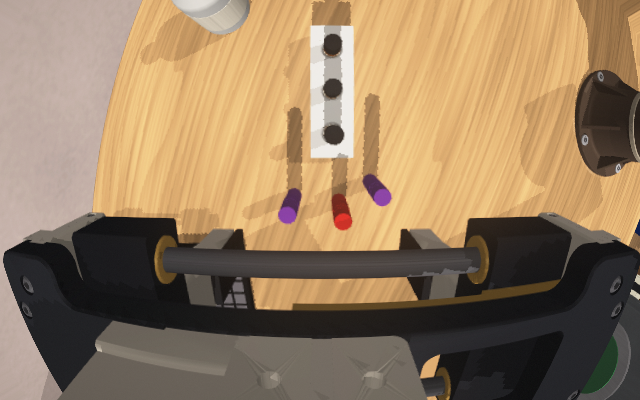

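The crop shows the socket rim centred at about (336,322), which is pixel (301.6,164.8). The second picture shows the rack at columns 311–353, with the tall cap at (334,134), the shorts above it at (332,88) and (333,44), and the coloured look-alikes below.

Run:
```python
from h import *
import pickle
np.set_printoptions(precision=4,suppress=True)
f1=pickle.load(open('w1.pkl','rb'))
print('socket',atz(ray(f1,(301.6,164.8)),.036),atz(ray(f1,(304,163)),.012))
f=grab('wrist'); 
for a,b in(((311,27),(310.5,157)),((353,27),(353,157))):
    p,q=[atz(ray(f,x),.05) for x in(a,b)]; print(p,q,np.degrees(np.arctan2(*(q-p)[1::-1])))
g=cv2.cvtColor(f['pixels'],cv2.COLOR_RGB2GRAY)
dk=(g<75).astype(np.uint8); n,l,st,ce=cv2.connectedComponentsWithStats(dk)
for i in range(1,n):
    x,y,w,h,a=st[i]
    if 300<x<360 and 25<y<160 and a>60: print(st[i],ce[i],'top122',atz(ray(f,ce[i]),.122),'z88',atz(ray(f,ce[i]),.088))
# tall cap top triangulation w/ scene and top: predicted pixels
X=atz(ray(f,(334,134)),.122); print(X)
rs=[ray(f,(334,134))]
for n in('scene','top'):
    F=grab(n); print(n,proj(F,X)); p=np.array(proj(F,X)).round().astype(int)
    for r in regions_of(n,'vial')[:4]:
        print(r['p'],r['bbox'])
    cv2.imwrite(f'pics/c_{n}.png',cv2.resize(F['pixels'][p[1]-25:p[1]+35,p[0]-30:p[0]+30],None,fx=6,fy=6,interpolation=cv2.INTER_CUBIC)[:,:,::-1])
a=cv2.imread('pics/c_scene.png');b=cv2.imread('pics/c_top.png');cv2.imwrite('pics/c2.png',np.hstack([a,b]))
```

```text
socket [ 0.5448 -0.0803  0.036 ] [ 0.5426 -0.0801  0.012 ]
[0.6283 0.1293 0.05  ] [0.5661 0.3055 0.05  ] 109.43621519091539
[0.5733 0.1088 0.05  ] [0.5097 0.2851 0.05  ] 109.81933812506213
[323  37  18  20 293] [331.4096  46.5427] top122 [0.5878 0.165  0.122 ] z88 [0.5896 0.1568 0.088 ]
[323  81  18  19 259] [331.8031  90.2548] top122 [0.5697 0.2145 0.122 ] z88 [0.5697 0.211  0.088 ]
[324 127  19  20 281] [332.9964 136.452 ] top122 [0.55  0.265 0.122] z88 [0.5482 0.2662 0.088 ]
[0.5498 0.2619 0.122 ]
scene (np.float64(411.2619755757319), np.float64(183.19422726275408))
0.91 [433.9, 172.1, 454.4, 208.4]
0.73 [415.8, 163.6, 434.4, 194.6]
0.6 [447.9, 188.9, 466.4, 227.9]
0.59 [402.0, 181.6, 416.3, 210.4]
top (np.float64(247.3937766259353), np.float64(231.56330495940603))
0.56 [197.0, 223.9, 206.6, 231.2]
0.5 [242.8, 229.0, 255.8, 242.5]
0.18 [348.7, 200.3, 467.4, 253.5]
```

View pics/c2.png

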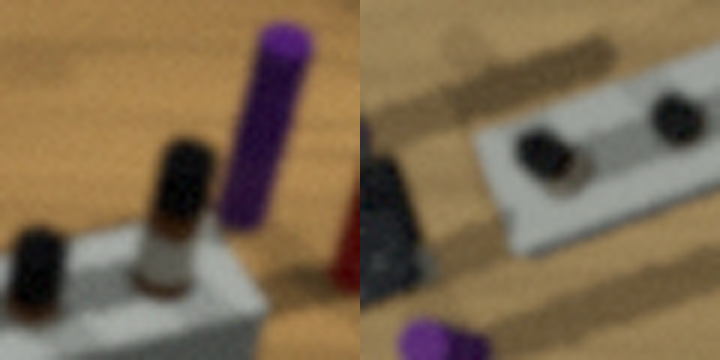

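Both fixed views agree with the wrist estimate to within about 1 px. The vial is at (0.5497, 0.263) in the rack's +y end hole, and the tool's yaw already fits. I'll grasp the cap.

```bash
python3 -m inch '1 0.35 -2.5 -1 0 0 0; 1 0.35 -5.3 -5 0 0 0; 1 0.35 -5.3 -10 0 0 0; 1 0.35 -5.3 -14 0 0 0; 1 0.35 -5.3 -18 0 0 0; 1 0.35 -5.3 -21.5 0 0 0; 1 0.35 -5.3 -23.6 0 0 0; 1 0.35 -5.3 -23.8 0 0 0; 0 0.35 -5.3 -23.8 0 0 0; 0 0.35 -5.3 -23.8 0 0 0; 0 0.35 -5.3 -23.8 0 0 0; 0 0.35 -5.3 -23.8 0 0 0' 20
python3 -m inch '0 0 0 0 0 0 0; 0 0 0 0 0 0 0; 0 0 0 0 0 0 0'
```

```text
t: 6.82
eef_pos: [0.5499, 0.2632, 0.0898]
ee_rot: [3.141, 0.002, -2.798]
force: [0.8, 0.5, -0.3]
width: 0.0529
t: 7.2
eef_pos: [0.5499, 0.2631, 0.0897]
ee_rot: [3.141, 0.002, -2.798]
force: [0.2, 0.3, -0.5]
width: 0.0234
```

```bash
python3 -m inch '0 0 0 4 0 0 0; 0 0 0 9 0 0 0; 0 0 -2 13 0 0 0; 0 0 -7 14 0 0 -2; 0 -0.2 -13 14 0 0 -4; 0 -0.4 -19 14 0 0 -5; 0 -0.5 -25 14 0 0 -5; 0 -0.5 -31 14 0 0 -5; 0 -0.5 -34.3 14 0 0 -5; 0 -0.5 -34.4 10 0 0 -5; 0 -0.5 -34.4 6 0 0 -5; 0 -0.5 -34.4 4 0 0 -5'
python3 -m inch '0 0 0 0 0 0 0'
python3 - <<'E'
from h import *
for n in('scene','top'):
    F=grab(n); 
    s=telemetry.get_state(); e=s['eef_pos']
    c=e+[0,0,-.0777]
    S=np.array([.5447,-.0808,.036])
    p=np.array(proj(F,S)).round().astype(int); print(n,p,proj(F,c))
    cv2.imwrite(f'pics/d_{n}.png',cv2.resize(F['pixels'][p[1]-40:p[1]+15,p[0]-30:p[0]+30],None,fx=6,fy=6,interpolation=cv2.INTER_CUBIC)[:,:,::-1])
a=cv2.imread('pics/d_scene.png');b=cv2.imread('pics/d_top.png');cv2.imwrite('pics/d2.png',np.hstack([a,b]));print(s['t'],e,s['ee_rot'],s['force'],s['width'])
E
```

```text
t: 8.7
eef_pos: [0.5435, -0.0813, 0.1275]
ee_rot: [3.14, -0.001, -2.886]
force: [0.1, -0.5, -0.6]
width: 0.0236
t: 8.82
eef_pos: [0.5424, -0.0815, 0.126]
ee_rot: [3.14, -0.005, -2.886]
force: [1.0, 0.1, -0.2]
width: 0.0237
scene [273 200] (np.float64(272.12492422221436), np.float64(195.91283770563146))
top [370 235] (np.float64(371.21678416660427), np.float64(235.31014430662518))
8.925 [ 0.54364514 -0.08131462  0.1278019 ] [ 3.14054241e+00 -1.37985755e-03 -2.88589208e+00] [ 0.3013425  -1.3914763  -0.50701659] 0.023563229719523814
```

View pics/d2.png

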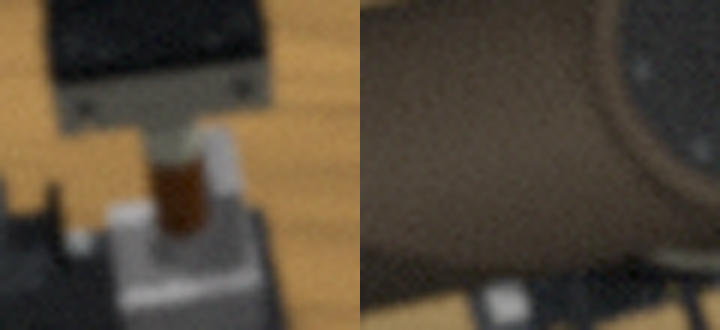

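The scene crop shows the vial hanging upright just above the block, its bottom at crop (182,235) over the block's middle. I'll lower it gently while watching the force.

```bash
python3 -m inch '0 0.1 0.05 -0.5 0 0 0; 0 0.1 0.05 -1 0 0 0; 0 0.1 0.05 -1.3 0 0 0; 0 0.1 0.05 -1.6 0 0 0; 0 0.1 0.05 -1.8 0 0 0; 0 0.1 0.05 -1.8 0 0 0'; python3 -c "
from station import telemetry as T
s=T.get_state();print(s['force'],s['moment'],s['eef_pos'])"
```

```text
t: 9.68
eef_pos: [0.5447, -0.0808, 0.1097]
ee_rot: [3.141, -0.001, -2.886]
force: [1.3, -0.7, -1.2]
width: 0.0234
[ 1.25621571 -0.71751142 -1.22319765] [ 0.00491159  0.08223652 -0.04099143] [ 0.54467743 -0.08083238  0.10972909]
```

```bash
python3 -m inch '0 0 0 -0.3 0 0 0; 0 0 0 -0.6 0 0 0; 0 0 0 -0.9 0 0 0; 0 0 0 -1.2 0 0 0; 0 0 0 -1.2 0 0 0'; python3 -c "
from station import telemetry as T
s=T.get_state();print(s['force'],s['moment'],s['eef_pos'])"
```

```text
t: 10.3
eef_pos: [0.5446, -0.0808, 0.0974]
ee_rot: [3.141, -0.002, -2.886]
force: [0.9, -0.6, -1.0]
width: 0.0235
[ 0.87987261 -0.58150716 -1.00969131] [-0.04663368 -0.0512427  -0.05808043] [ 0.54461441 -0.08084044  0.09740938]
```

```bash
python3 -m inch '0 0 0 -0.3 0 0 0; 0 0 0 -0.6 0 0 0; 0 0 0 -0.75 0 0 0; 0 0 0 -0.8 0 0 0; 0 0 0 -0.8 0 0 0'; python3 -c "
from station import telemetry as T
s=T.get_state();print(s['force'],s['moment'],s['eef_pos'])"
```

```text
t: 10.92
eef_pos: [0.5448, -0.0809, 0.0897]
ee_rot: [3.141, -0.001, -2.886]
force: [-0.2, 0.0, 3.7]
width: 0.0231
[-0.24967035  0.04560718  3.72503705] [ 0.02645901  0.29050814 -0.01263213] [ 0.54475302 -0.08085957  0.08969816]
```

The floor was reached (+3.7 N). Releasing, rising, and looking at the vial and trigger.

```bash
python3 -m inch '1 0 0 0 0 0 0; 1 0 0 0 0 0 0; 1 0 0 0 0 0 0; 1 0 0 0 0 0 0; 1 0 0 2 0 0 0; 1 0 0 7 0 0 0; 1 0 0 13 0 0 0; 1 0 0 19 0 0 0; 1 0 -2 23 0 0 0; 1 0 -5 24 0 0 0; 1 0 -6 24 0 0 0; 1 0 -6 24 0 0 0'
python3 look.py w3 socket stop grip_top trigger_roll pad_face vial
python3 - <<'E'
import cv2
a=cv2.imread('pics/w3.png')[0:260,200:400]
cv2.imwrite('pics/w3c.png',cv2.resize(a,None,fx=2.3,fy=2.3,interpolation=cv2.INTER_CUBIC))
E
```

```text
t: 12.42
eef_pos: [0.5443, -0.1411, 0.3288]
ee_rot: [3.14, -0.003, -2.887]
force: [-0.3, 0.5, -0.6]
width: 0.0881
socket 0.67 [311. 204.] [ 0.5436 -0.076   0.012 ] c [ 0.5616 -0.2064  0.486 ] d [-0.0367  0.265  -0.9636]
stop 0.75 [311. 213.] [ 0.5422 -0.0754  0.06  ] c [ 0.5616 -0.2064  0.486 ] d [-0.0435  0.2936 -0.9549]
grip_top 0.91 [302.  44.] [ 0.5961 -0.2714  0.203 ] c [ 0.5616 -0.2064  0.486 ] d [ 0.1179 -0.2224 -0.9678]
trigger_roll 0.79 [301. 100.] [ 0.5846 -0.2208  0.19  ] c [ 0.5616 -0.2064  0.486 ] d [ 0.0772 -0.0485 -0.9958]
pad_face 0.47 [312. 177.] [ 0.553  -0.1268  0.06  ] c [ 0.5616 -0.2064  0.486 ] d [-0.0199  0.1836 -0.9828]
vial 0.76 [313. 202.] [ 0.5404 -0.0797  0.012 ] c [ 0.5616 -0.2064  0.486 ] d [-0.0432  0.2579 -0.9652]
12.775 [ 0.0953  0.1243 -0.067  -0.0007 -1.3815  0.1614] [ 0.5448 -0.1403  0.3294] [ 3.1406 -0.0019 -2.885 ]
```

View pics/w3c.png

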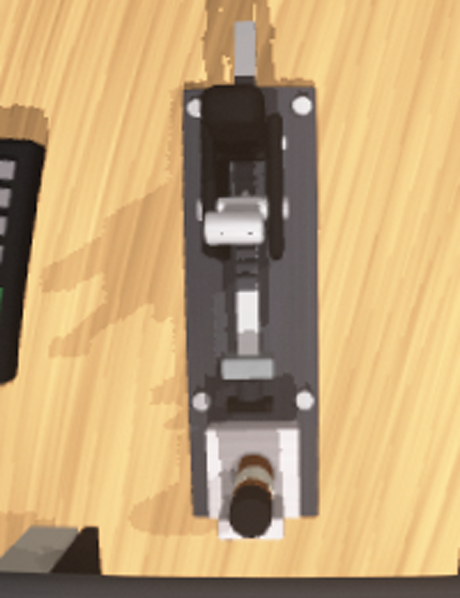

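The vial stands in the socket with its cap at crop (250,510). The roll is at (235,228) and the grip at (235,115). I'll shut the fingers and push the roll along the clamp's -x with the arm, keeping the present yaw.

```bash
cat > st.py <<'E'
import numpy as np
from station import telemetry as T
s=T.get_state(); u=np.array([-.2554,.9668]); d=s['eef_pos'][:2]-np.array([.5447,-.0809])
f=s['force'][:2]
print('t',round(s['t'],2),'clampx mm',round(165+1000*d@u,2),'lat',round(1000*(d[0]*u[1]-d[1]*u[0]),2),'z',round(s['eef_pos'][2],4),'F along +x',round(f@u,2),'Fz',round(s['force'][2],2))
E
python3 -m inch '0 1.5 -2.5 0 0 0 0; 0 3 -4.9 -2 0 0 0; 0 3 -4.9 -6 0 0 0; 0 3 -4.9 -10 0 0 0; 0 3 -4.9 -14 0 0 0; 0 3 -4.9 -15.5 0 0 0; 0 3 -4.9 -15.5 0 0 0; 0 3 -4.9 -15.5 0 0 0; 0 3 -4.9 -15.5 0 0 0'; python3 st.py
python3 -m inch '0 0.1 -0.4 0 0 0 0; 0 0.2 -0.8 0 0 0 0; 0 0.3 -1.2 0 0 0 0; 0 0.4 -1.5 0 0 0 0; 0 0.4 -1.5 0 0 0 0'; python3 st.py
```

```text
t: 13.9
eef_pos: [0.5757, -0.1894, 0.1761]
ee_rot: [3.141, 0.001, -2.885]
force: [-0.4, 0.2, 0.4]
width: 0.0038
t 13.9 clampx mm 52.21 lat 2.22 z 0.1761 F along +x 0.3 Fz 0.44
t: 14.52
eef_pos: [0.5797, -0.2047, 0.1759]
ee_rot: [3.141, 0.0, -2.885]
force: [-0.2, -0.3, -0.1]
width: 0.0001
t 14.53 clampx mm 36.41 lat 2.18 z 0.1759 F along +x -0.2 Fz -0.07
```

```bash
python3 -m inch '0 0.07 -0.25 0 0 0 0; 0 0.12 -0.5 0 0 0 0; 0 0.12 -0.5 0 0 0 0'; python3 st.py; python3 -m inch '0 0.07 -0.25 0 0 0 0; 0 0.12 -0.5 0 0 0 0; 0 0.12 -0.5 0 0 0 0'; python3 st.py
```

```text
t: 14.9
eef_pos: [0.581, -0.2097, 0.176]
ee_rot: [3.142, 0.001, -2.885]
force: [0.2, 1.5, 0.5]
width: 0.0006
t 14.9 clampx mm 31.15 lat 2.23 z 0.176 F along +x 1.39 Fz 0.54
t: 15.28
eef_pos: [0.5824, -0.215, 0.176]
ee_rot: [-3.141, 0.001, -2.885]
force: [-1.1, 2.2, 0.4]
width: 0.0005
t 15.28 clampx mm 25.73 lat 2.22 z 0.176 F along +x 2.39 Fz 0.36
```

```bash
python3 -m inch '0 0.15 -0.6 0 0 0 0; 0 0.3 -1.2 0 0 0 0; 0 0.45 -1.7 0 0 0 0; 0 0.45 -1.7 0 0 0 0'; python3 st.py; python3 -m inch '0 0.05 -0.2 0 0 0 0; 0 0.1 -0.4 0 0 0 0; 0 0.15 -0.6 0 0 0 0; 0 0.15 -0.6 0 0 0 0'; python3 st.py
```

```text
t: 15.78
eef_pos: [0.5868, -0.2313, 0.1762]
ee_rot: [3.14, 0.001, -2.885]
force: [-2.8, 9.8, 6.8]
width: 0.0006
t 15.78 clampx mm 8.87 lat 2.32 z 0.1762 F along +x 10.22 Fz 6.85
t: 16.27
eef_pos: [0.588, -0.2358, 0.176]
ee_rot: [3.138, 0.001, -2.885]
force: [-1.8, 11.7, 4.1]
width: 0.0002
t 16.27 clampx mm 4.14 lat 2.27 z 0.176 F along +x 11.8 Fz 4.15
```

```bash
python3 -m inch '0 0.06 -0.2 0 0 0 0; 0 0.1 -0.4 0 0 0 0; 0 0.1 -0.4 0 0 0 0'; python3 st.py; python3 -m inch '0 0 0 0 0 0 0;0 0.04 -0.15 0 0 0 0; 0 0.04 -0.15 0 0 0 0'; python3 st.py
```

```text
t: 16.65
eef_pos: [0.5882, -0.2365, 0.1759]
ee_rot: [3.133, 0.001, -2.885]
force: [-5.5, 21.3, 9.7]
width: 0.0003
t 16.65 clampx mm 3.44 lat 2.27 z 0.1759 F along +x 21.95 Fz 9.73
t: 17.02
eef_pos: [0.5881, -0.2363, 0.1759]
ee_rot: [3.13, 0.0, -2.885]
force: [-3.4, 14.7, 7.5]
width: 0.0006
t 17.02 clampx mm 3.7 lat 2.28 z 0.1759 F along +x 15.14 Fz 7.54
```

The hard stop is at about clamp x = 3.5 and rest is near 35.5. Now two full strokes.

```bash
for i in 1 2; do :; done
python3 -m inch '0 -0.3 1.2 0 0 0 0; 0 -0.7 2.5 0 0 0 0; 0 -0.95 3.55 0 0 0 0; 0 -0.95 3.55 0 0 0 0; 0 -0.95 3.55 0 0 0 0; 0 -0.7 2.5 0 0 0 0; 0 -0.4 1.6 0 0 0 0; 0 -0.2 0.8 0 0 0 0; 0 0 0.1 0 0 0 0; 0 0.03 -0.1 0 0 0 0; 0 0.03 -0.1 0 0 0 0'; python3 st.py
python3 -m inch '0 -0.3 1.2 0 0 0 0; 0 -0.7 2.5 0 0 0 0; 0 -0.95 3.55 0 0 0 0; 0 -0.95 3.55 0 0 0 0; 0 -0.95 3.55 0 0 0 0; 0 -0.7 2.5 0 0 0 0; 0 -0.4 1.6 0 0 0 0; 0 -0.2 0.8 0 0 0 0; 0 0 0.1 0 0 0 0; 0 0.03 -0.1 0 0 0 0; 0 0.03 -0.1 0 0 0 0'; python3 st.py
python3 - <<'E'
from h import *
np.set_printoptions(precision=4,suppress=True)
f=grab('scene'); save(f,'s5'); u=np.array([-.2554,.9668])
for k,z in(('pad_face',.06),('stop',.06),('socket',.012)):
  for r in pinpoint('scene',k)[:2]:
    X=atz(ray(f,r['location']),z); print(k,r['p'],r['location'],X,165+1000*(X[:2]-[.5447,-.0809])@u)
g=f['pixels'][140:240,160:310]; cv2.imwrite('pics/s5c.png',cv2.resize(g,None,fx=5,fy=5,interpolation=cv2.INTER_CUBIC)[:,:,::-1])
E
```

```text
t: 18.4
eef_pos: [0.5883, -0.2362, 0.1762]
ee_rot: [3.127, 0.001, -2.885]
force: [-3.4, 12.5, 7.1]
width: 0.0002
t 18.4 clampx mm 3.73 lat 2.54 z 0.1762 F along +x 13.0 Fz 7.14
t: 19.77
eef_pos: [0.5886, -0.2361, 0.1764]
ee_rot: [3.125, 0.001, -2.885]
force: [-2.6, 12.8, 7.4]
width: 0.0004
t 19.77 clampx mm 3.75 lat 2.84 z 0.1764 F along +x 13.05 Fz 7.36
pad_face 0.49 [267.0, 194.6] [ 0.5492 -0.0927  0.06  ] 152.4119815332287
pad_face 0.38 [386.1, 217.2] [0.6074 0.2061 0.06  ] 426.42213739790674
stop 0.7 [266.6, 195.1] [ 0.551  -0.0935  0.06  ] 151.22281679275528
stop 0.65 [274.5, 190.8] [ 0.5347 -0.0755  0.06  ] 172.78011014575435
socket 0.68 [273.6, 208.7] [ 0.5541 -0.0793  0.012 ] 164.17224935667096
```

View pics/s5c.png

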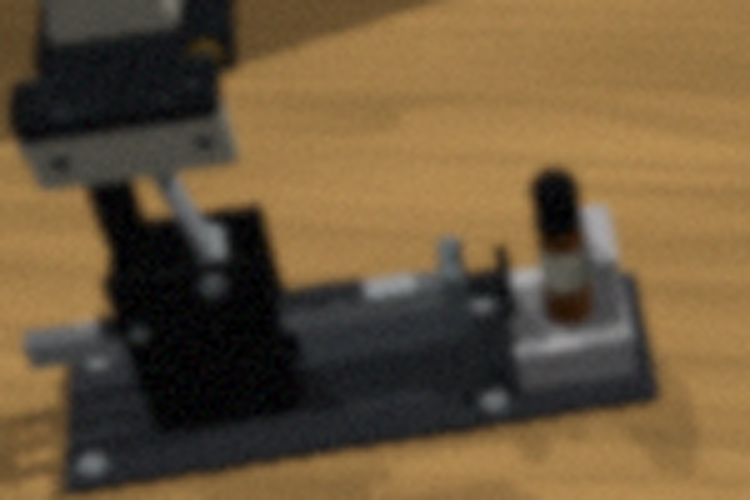

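The picture shows the pad's black front at crop x≈505, the vial's left edge at ≈548, and the roll squeezed. I'll convert that to a gap.

Run:
```python
from h import *
f=grab('scene'); u=np.array([-.2554,.9668,0]);v=np.array([-.9668,-.2554,0]);S=np.array([.5447,-.0809,0])
for x in(116,122,128,134,140,146,153):
  a=[proj(f,S+u*(x-165)/1000+v*s+[0,0,z]) for s,z in((0,.072),(.014,.048),(-.014,.072))]
  print(x,[((p[0]-160)*5,(p[1]-140)*5) for p in np.round(a,1)])
# bar tail length/jaw: dark profile along row through pad
```

```text
116 [(np.float64(460.0), np.float64(265.5)), (np.float64(463.49999999999994), np.float64(278.0)), (np.float64(462.5), np.float64(285.0))]
122 [(np.float64(472.0), np.float64(263.49999999999994)), (np.float64(475.5), np.float64(276.50000000000006)), (np.float64(474.5), np.float64(283.49999999999994))]
128 [(np.float64(484.00000000000006), np.float64(262.0)), (np.float64(486.9999999999999), np.float64(274.5)), (np.float64(486.50000000000006), np.float64(281.50000000000006))]
134 [(np.float64(495.99999999999994), np.float64(260.0)), (np.float64(498.49999999999994), np.float64(273.0)), (np.float64(498.49999999999994), np.float64(280.0))]
140 [(np.float64(508.0000000000001), np.float64(258.49999999999994)), (np.float64(510.0), np.float64(271.50000000000006)), (np.float64(510.5000000000001), np.float64(278.0))]
146 [(np.float64(519.4999999999999), np.float64(256.50000000000006)), (np.float64(521.5), np.float64(269.5)), (np.float64(522.5), np.float64(276.50000000000006))]
153 [(np.float64(533.5), np.float64(254.50000000000003)), (np.float64(535.0), np.float64(267.5)), (np.float64(536.5), np.float64(274.5))]
```

The pad is at x≈140, so the gap is about 14 mm. One more full stroke (correcting the slight tilt), then slower steps.

```bash
python3 -m inch '0 -0.3 1.2 0 -0.9 -0.2 0; 0 -0.7 2.5 0 -0.9 -0.2 0; 0 -0.95 3.55 0 -0.9 -0.2 0; 0 -0.95 3.55 0 -0.9 -0.2 0; 0 -0.95 3.55 0 -0.9 -0.2 0; 0 -0.7 2.5 0 -0.9 -0.2 0; 0 -0.4 1.6 0 -0.9 -0.2 0; 0 -0.2 0.8 0 -0.9 -0.2 0; 0 0 0.1 0 -0.9 -0.2 0; 0 0.03 -0.1 0 -0.9 -0.2 0; 0 0.03 -0.1 0 -0.9 -0.2 0'; python3 st.py
python3 -m inch '0 -0.3 1.2 0 0 0 0; 0 -0.7 2.5 0 0 0 0; 0 -0.95 3.55 0 0 0 0; 0 -0.95 3.55 0 0 0 0; 0 -0.95 3.55 0 0 0 0; 0 -0.75 2.7 0 0 0 0; 0 -0.55 2 0 0 0 0; 0 -0.4 1.5 0 0 0 0; 0 -0.4 1.5 0 0 0 0'; python3 st.py
python3 - <<'E'
from h import *
f=grab('scene'); save(f,'s6')
g=f['pixels'][170:210,235:295]; cv2.imwrite('pics/s6c.png',cv2.resize(g,None,fx=10,fy=10,interpolation=cv2.INTER_CUBIC)[:,:,::-1])
E
```

```text
t: 21.4
eef_pos: [0.5889, -0.2362, 0.1767]
ee_rot: [3.139, 0.001, -2.885]
force: [-2.8, 11.5, 7.3]
width: 0.0001
t 21.4 clampx mm 3.6 lat 3.12 z 0.1767 F along +x 11.8 Fz 7.28
t: 22.52
eef_pos: [0.5849, -0.2209, 0.1771]
ee_rot: [3.138, 0.002, -2.886]
force: [-3.5, 8.8, 7.0]
width: 0.0007
t 22.52 clampx mm 19.38 lat 3.16 z 0.1771 F along +x 9.37 Fz 6.97
```

View pics/s6c.png

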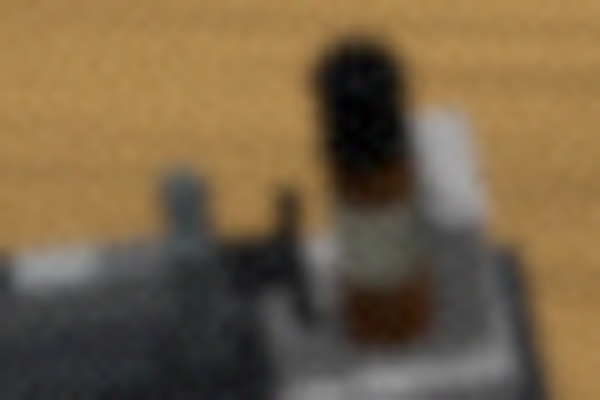

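The pad edge is at crop x≈299 (x≈148 mm) and the vial's left edge is at ≈338, so the gap is about 5–6 mm. I'll finish this stroke while watching the force.

```bash
python3 -m inch '0 0.1 -0.4 0 0 0 0; 0 0.2 -0.8 0 0 0 0; 0 0.2 -0.8 0 0 0 0'; python3 st.py;  python3 -m inch '0 0.1 -0.3 0 0 0 0; 0 0.1 -0.4 0 0 0 0; 0 0.1 -0.4 0 0 0 0'; python3 st.py; python3 -m inch '0 0.1 -0.3 0 0 0 0; 0 0.1 -0.4 0 0 0 0; 0 0.1 -0.4 0 0 0 0'; python3 st.py
```

```text
t: 22.95
eef_pos: [0.5869, -0.228, 0.1774]
ee_rot: [3.136, 0.002, -2.886]
force: [-3.3, 10.4, 7.3]
width: 0.0
t 22.95 clampx mm 11.99 lat 3.2 z 0.1774 F along +x 10.92 Fz 7.34
t: 23.32
eef_pos: [0.5876, -0.2308, 0.1774]
ee_rot: [3.133, 0.002, -2.886]
force: [-3.0, 10.9, 6.8]
width: 0.0003
t 23.32 clampx mm 9.1 lat 3.21 z 0.1774 F along +x 11.33 Fz 6.77
t: 23.7
eef_pos: [0.5883, -0.2335, 0.1773]
ee_rot: [3.131, 0.002, -2.886]
force: [-2.9, 11.5, 5.8]
width: 0.0003
t 23.7 clampx mm 6.29 lat 3.2 z 0.1773 F along +x 11.85 Fz 5.82
```

```bash
python3 -m inch '0 0.05 -0.2 0 -0.5 -0.1 0; 0 0.08 -0.3 0 -0.5 -0.1 0; 0 0.08 -0.3 0 -0.5 -0.1 0'; python3 st.py
python3 -m inch '0 -0.3 1.2 0 0 0 0; 0 -0.7 2.5 0 0 0 0; 0 -0.95 3.55 0 0 0 0; 0 -0.95 3.55 0 0 0 0; 0 -0.95 3.55 0 0 0 0; 0 -0.75 2.7 0 0 0 0; 0 -0.55 2 0 0 0 0; 0 -0.4 1.5 0 0 0 0; 0 -0.4 1.5 0 0 0 0'; python3 st.py
python3 - <<'E'
from h import *
f=grab('scene'); save(f,'s7')
a=cv2.imread('pics/s6.png')
g=f['pixels'][170:210,235:295]; cv2.imwrite('pics/s7c.png',cv2.resize(g,None,fx=10,fy=10,interpolation=cv2.INTER_CUBIC)[:,:,::-1])
E
```

```text
t: 24.08
eef_pos: [0.5888, -0.2351, 0.1771]
ee_rot: [3.137, 0.001, -2.886]
force: [-2.6, 12.0, 5.9]
width: 0.0007
t 24.07 clampx mm 4.65 lat 3.22 z 0.1771 F along +x 12.29 Fz 5.89
t: 25.2
eef_pos: [0.5847, -0.2197, 0.1776]
ee_rot: [3.136, 0.002, -2.887]
force: [-3.7, 8.7, 8.6]
width: 0.0007
t 25.2 clampx mm 20.56 lat 3.25 z 0.1776 F along +x 9.37 Fz 8.6
```

View pics/s7c.png

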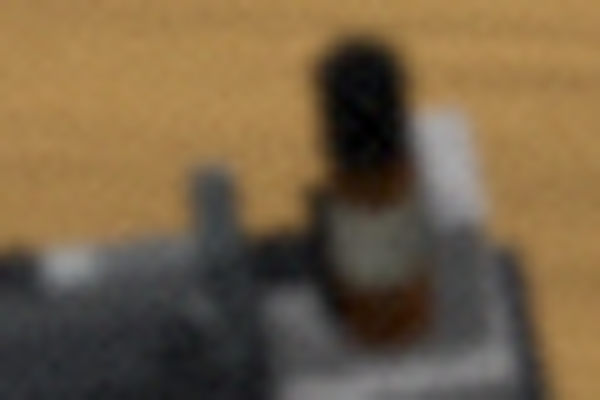

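The jaw moved about 7.5 mm and the pad front (≈328) now just meets the vial (≈333). One more near-full stroke should compress the pad about 7 mm; I'll do it in steps.

```bash
python3 -m inch '0 0.1 -0.4 0 0 0 0; 0 0.2 -0.8 0 0 0 0; 0 0.2 -0.8 0 0 0 0'; python3 st.py;  python3 -m inch '0 0.1 -0.3 0 0 0 0; 0 0.12 -0.4 0 0 0 0; 0 0.12 -0.4 0 0 0 0'; python3 st.py; python3 -m inch '0 0.1 -0.3 0 0 0 0; 0 0.12 -0.4 0 0 0 0; 0 0.12 -0.4 0 0 0 0'; python3 st.py
```

```text
t: 25.62
eef_pos: [0.5865, -0.2264, 0.178]
ee_rot: [3.133, 0.002, -2.887]
force: [-4.6, 13.1, 9.1]
width: 0.0003
t 25.62 clampx mm 13.64 lat 3.28 z 0.178 F along +x 13.82 Fz 9.11
t: 26.0
eef_pos: [0.5871, -0.2287, 0.1781]
ee_rot: [3.13, 0.002, -2.887]
force: [-4.6, 13.6, 8.9]
width: 0.0006
t 26.0 clampx mm 11.27 lat 3.28 z 0.1781 F along +x 14.34 Fz 8.93
t: 26.38
eef_pos: [0.5877, -0.2308, 0.1781]
ee_rot: [3.127, 0.001, -2.887]
force: [-4.5, 14.9, 7.5]
width: 0.0006
t 26.38 clampx mm 9.09 lat 3.29 z 0.1781 F along +x 15.6 Fz 7.54
```

```bash
python3 -m inch '0 0.05 -0.2 0 -0.7 -0.2 0; 0 0.1 -0.4 0 -0.7 -0.2 0; 0 0.12 -0.45 0 -0.7 -0.2 0; 0 0.12 -0.45 0 -0.7 -0.2 0'; python3 st.py
python3 - <<'E'
from h import *
f=grab('scene'); save(f,'s8')
g=f['pixels'][170:210,235:295]; cv2.imwrite('pics/s8c.png',cv2.resize(g,None,fx=10,fy=10,interpolation=cv2.INTER_CUBIC)[:,:,::-1])
I={k:cv2.resize(cv2.imread(f'pics/{k}.png')[170:210,235:295],None,fx=10,fy=10,interpolation=cv2.INTER_CUBIC) for k in('s6','s7','s8')}
# plate top (above the rod) template from s6, vial cap template
for nm,(y0,y1,x0,x1) in dict(plate=(160,235,155,225),cap=(30,170,300,420)).items():
    for a,b in(('s6','s7'),('s7','s8'),('s6','s8')):
        dx=30 if (nm=='plate' and a=='s7') else 0
        T=I[a][y0:y1,x0+dx:x1+dx]; r=cv2.matchTemplate(I[b][y0-20:y1+20],T,cv2.TM_CCOEFF_NORMED)
        _,m,_,l=cv2.minMaxLoc(r); print(nm,a,b,'shift px/10',l[0]-x0-dx,l[1]-20,round(m,2),'~mm',(l[0]-x0-dx)/4)
E
```

```text
t: 26.88
eef_pos: [0.5883, -0.2332, 0.1778]
ee_rot: [3.135, 0.001, -2.887]
force: [-5.1, 15.1, 7.6]
width: 0.0004
t 26.88 clampx mm 6.66 lat 3.28 z 0.1778 F along +x 15.91 Fz 7.63
plate s6 s7 shift px/10 29 -4 0.99 ~mm 7.25
plate s7 s8 shift px/10 24 -5 0.98 ~mm 6.0
plate s6 s8 shift px/10 52 -10 0.98 ~mm 13.0
cap s6 s7 shift px/10 1 -1 1.0 ~mm 0.25
cap s7 s8 shift px/10 0 0 1.0 ~mm 0.0
cap s6 s8 shift px/10 1 -1 1.0 ~mm 0.25
```

View pics/s8c.png

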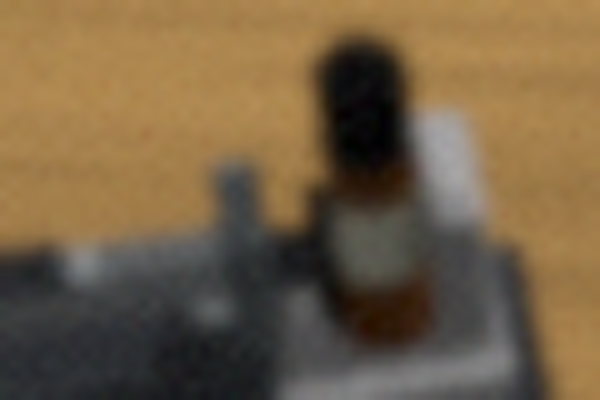

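The plate moved about 6 mm while the pad (≈325) and vial stayed put, so the pad is compressed roughly 6 mm. A last small push, then hand in while holding.

```bash
python3 -m inch '0 0.05 -0.2 0 0 0 0; 0 0.1 -0.35 0 0 0 0; 0 0.1 -0.35 0 0 0 0; 0 0.1 -0.35 0 0 0 0'; python3 st.py
python3 - <<'E'
from h import *
f=grab('scene'); save(f,'s9')
I={k:cv2.resize(cv2.imread(f'pics/{k}.png')[170:210,235:295],None,fx=10,fy=10,interpolation=cv2.INTER_CUBIC) for k in('s7','s9')}
for nm,(y0,y1,x0,x1) in dict(plate=(160,235,185,255),cap=(30,170,300,420)).items():
    r=cv2.matchTemplate(I['s9'][y0-20:y1+20],I['s7'][y0:y1,x0:x1],cv2.TM_CCOEFF_NORMED); print(nm,cv2.minMaxLoc(r)[3][0]-x0)
print(arm.job_done())
E
```

```text
t: 27.42
eef_pos: [0.5887, -0.2346, 0.1777]
ee_rot: [3.132, 0.001, -2.887]
force: [-4.9, 15.2, 8.8]
width: 0.0005
t 27.43 clampx mm 5.13 lat 3.3 z 0.1777 F along +x 15.95 Fz 8.79
plate 27
cap 0
the job is handed in; nothing more can be done
None
```

I took the tall vial from the rack's +y end hole, stood it in the clamp's socket and let go. Then I pumped the trigger with shut fingers pushing the roll, about six strokes, and handed the job in at about 27.5 s with the trigger still squeezed.

**Vial in the socket:** it touched the floor at the same tool height as when I grasped it. It looks upright in the scene pictures, and its cap did not move during the last stroke.

**Pad compression:** after the pad first touched, the jaw plate moved about 6–7 mm further while the vial stayed still. That suggests about 6–7 mm of spring and 8–9 N on the glass.

**Trigger:** it is held at about 0.38 rad, with about 16 N on the roll.

**Disagreement:** the trigger force was about 4 N above the free-stroke level, which would mean about 11 N on the glass. That is a little more than the picture estimate, but both are well within 4–22 N.

I did not measure the pad force directly, and I did not re-measure the short vials, bottle or terminal after the vial was lifted. My planned paths kept clear of them.

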